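# Push a stuck plug out of a glass column

### The job

A black plastic plug is stuck inside the glass column clamped in the cradle. Take the push rod by its square handle, enter its round head at the narrow-mouthed end (the end away from the tray) and push the plug right through, so that it drops out of the wide end into the tray; then draw the rod out again and lay it flat on the worktop. Keep the gripper off the glass column, do not force the rod against it, and leave the things standing round about where they are.

Things in the scene. Friction and masses are not known exactly. Their poses are not given: they have to be found in the camera images.
- rod_handle (a point): push rod, loose, lying flat on the worktop: grey square handle 17 x 17 mm and 70 mm long, then a steel shaft 10 mm thick and 125 mm long, then a white round head 17 mm across and 15 mm long with a bevelled nose; 210 mm over all, 0.12 kg. This point is the centre of the handle (8.5 mm above the worktop as it lies); its own -y axis runs along the rod to the head, z is up
- rod_tip (a point): centre of the push rod's nose, on the rod's axis, 175 mm from the handle's centre along -y
- column: glass column, fixed: a horizontal open-ended tube 110 mm long and 36 mm across, with a white ribbed collar 43 mm across at each end, its axis 62 mm above the worktop, clamped in the saddles of the cradle. Origin at the middle of its axis; the rod goes along its own -y axis (mouth at y = +55 mm, exit at y = -55 mm), z is up. The bore is 28 mm; at the mouth it is narrowed to 23 mm over 13 mm, wide enough for the rod's head but not for the plug
- column_mouth (a point): centre of the narrow mouth, where the rod enters (23 mm hole, in the outer face of the collar away from the tray)
- column_exit (a point): centre of the wide end over the tray, where the plug comes out (28 mm hole, in the outer face of the collar)
- plug_center (a point): centre of the stuck plug: loose black plastic cylinder 27 mm across and 22 mm long with two rubber seal rings, 30 g, lying in the bore with its axis along the column's y. Its seals drag: it takes about 4 to 12 N to push along (more when it is pushed faster), until its trailing face is 30 mm from the exit; from there it slides easily, and it falls into the tray at the latest when the rod's nose is level with the exit
- tray_floor (a point): centre of the floor of the white open tray that is part of the cradle, under the wide end: inside 68 mm across (x) and 104 mm along (y), beginning 7 mm under the column, rim 21 mm above this floor; axes as the column's
- cradle: cradle, fixed: aluminium base plate 80 x 222 mm on feet, 12 mm high, carrying two saddles with clamp bands (their screws reach 69 mm, the bands 81 mm and the collars 84 mm above the worktop) and the tray; origin on the worktop under the middle of the column, axes as the column's; the plate reaches from y = +61 to -161 mm
- petri_dish: bystander: pink petri dish, 83 mm across, 17 mm high, behind the cradle; origin under its centre
- vial_white: bystander: white vial with a blue cap, 26 mm across, 49 mm high, behind the cradle; origin under its centre
- vial_amber: bystander: amber vial with a purple cap, 26 mm across, 49 mm high, before the cradle; origin under its centre
- beaker: bystander: glass beaker with used tips, 75 mm across, 89 mm high over the tips, at the back left; origin under its centre
- wash_bottle: bystander: wash bottle, 97 x 66 mm, 188 mm high, at the back right
- tip_box: bystander: orange pipette tip box, 74 x 120 mm, 80 mm high with its clear lid, at the front right
- tube: bystander: capped 50 mL tube standing upright, 34 mm across, 108 mm high, at the back; origin under its centre
- lab_timer: bystander: white timer lying on its back, 68 x 64 mm, 18 mm high, at the front edge

How it is judged (in metres and radians):
On the way, in this order (a step that is already met when the one before it is completed fails the run):
1. the rod's nose is inside the bore, past the narrow mouth (y of rod_tip in the frame of column between -0.02 and 0.045 m and x of rod_tip in the frame of column between -0.009 and 0.009 m and z of rod_tip in the frame of column between -0.009 and 0.009 m), for 0.1 s.
2. the plug has dropped out of the wide end while the rod still reaches through the bore (y of plug_center in the frame of column below -0.04 m and z of plug_center in the frame of column below -0.02 m and y of rod_tip in the frame of column below -0.025 m and x of rod_tip in the frame of column between -0.012 and 0.012 m and z of rod_tip in the frame of column between -0.012 and 0.012 m), for 0.05 s.
At the end, for the whole second after the job is handed in: The plug lies at rest within the tray (its centre less than 22 mm above the tray's floor), and the push rod is out of the column, released and lying flat on the worktop at rest (handle centre 5 to 13 mm above it, nose 4 to 15 mm) (x of plug_center in the frame of tray_floor between -0.034 and 0.034 m and y of plug_center in the frame of tray_floor between -0.052 and 0.052 m and z of plug_center in the frame of tray_floor below 0.022 m and height (world z) of rod_handle between 0.005 and 0.013 m and height (world z) of rod_tip between 0.004 and 0.015 m and linear speed of push_rod below 0.02 m/s and linear speed of plug below 0.05 m/s); the robot touches nothing.
It fails at once if the gripper presses on the glass column with more than 3 N (contact force between any of the fingers, the arm and column above 3 N).
It fails at once if the rod is forced against the column with more than 30 N (contact force between push_rod and column above 30 N).
It fails at once if a bystander is moved by more than 30 mm (distance of any of petri_dish, vial_white, vial_amber, beaker, wash_bottle, tip_box, tube, lab_timer from where it was at the start of the episode above 0.03 m).
It also fails if it takes over 51 s, if anything falls off the work surface, if the arm or the gripper's body presses on something with over 40 N, if the wrist force passes 120 N, or if a joint passes its speed limit or range.

### The arm

A 6-joint arm with a two-finger parallel gripper is mounted at the origin on a cart in front of the work surface, level with it; the furniture and walls round the work are solid. World frame = base frame: x ahead of the robot, y to its left, z up, the work surface at z = 0. Lengths are in mm, angles in rad, forces in N, time in s.
With the tool pointing down it reaches from about 350 to 875 mm from the base axis. Payload 4.2 kg.
Tool frame: the origin (TCP) lies at the very end of the fingers, on their centre line; the grasp point (between the pads) lies 19 mm behind it; z points along the fingers, y is the line along which they close (so a half turn about z gives the same grasp; the last joint's range is limited). The gripper opens to 85 mm and grips with 20 to 120 N. Pads are 22 mm wide; open, the fingers measure 114 mm over their backs; the gripper's body (76 mm by 85 mm) begins 54 mm behind the grasp point. The pads swing forward as they close: fully open they stand 13 mm farther back than shut.
Start: joints at [-0.899, 0.385, 0.008, 0, -1.194, -0.259], TCP at [250.747, -572.473, 231.312] pointing down, gripper open.
Joint ranges: [-3.14, 3.14], [-1.21, 2.06], [-1.07, 1.41], [-3.16, 2.05], [-2.99, -0.16], [-3.1, 3.1]. Speed limits (rad/s): [2.79, 2.79, 3.14, 3.14, 3.14, 3.14].

### API

Orientations are given as a unit quaternion [x, y, z, w].
In Python, from bench import arm, optics gives the robot as it stands. The module is installed in compiled form; this text tells all that it offers.
- The arm moves only by the tool step_arm, never from a script. Its argument "motion" is a list of rows, each an object with "dr": the turn, a rotation vector about the tool's x, y, z in units of 8 degrees (1.0 is 8 degrees), a list of three; "slide": the shift along the tool's x, y, z in mm, a list of three; "jaw": the finger opening in mm, from 0 to 85.4. A call has exactly 8 rows; each row is the pose to reach, as a shift and turn from the pose commanded when the call began, along the tool's axes at that moment; what a row does not reach only later rows make up. A row lasts 1/8 s, in which the tool goes at most 62.5 mm and 10.7 degrees, less where a joint would pass 70% of its speed; a pose out of reach is approached as far as the arm can. A call with a gripper value outside its range is refused whole. The fingers move at their own pace and stop on an object; the grip force is fixed at half the most. Time passes only in rows, so rows that repeat a pose let the fingers close, or fill a call up. It gives the time, the measured TCP pose, the force, the opening and the grip force at its end, in the units of the state.
- arm.read_state(): the state, without advancing time (a new reading comes with each control period).
- optics.get_image(name): name is "scene" or "top" or "wrist"; returns the picture (480x640x3 uint8, blue, green, red); there is no depth.
- optics.camera_info(name): a dict with "camera_matrix" (3x3 intrinsics, pixels), "view" (4x4, takes a point from world to camera coordinates); the wrist camera has in their place "T_tool_cam" (4x4, takes a point from camera to tool coordinates, whose origin is the TCP and whose axes are the flange's). Camera axes: x right, y up, looking along -z (the intrinsics and any distortion apply to the point x, -y, -z); pixel columns grow to the right and rows downward; lengths in mm; the calibration is good to about 2 mm. A picture is of the moment at which its call begins: read the wrist's pose just before it. camera_info takes no time and is no camera call.
- arm.job_done(): hands the job in; it is judged then, once.
The state is a dict: "clock": time; "joints": joint angles; "joint_vel": joint speeds; "joint_efforts": joint torques, N m; "position": TCP position; "ee_rot": TCP orientation; "contact_force": force on the tool from outside, world axes, zero at the start; "wrist_torque": the same for the moment, N m; "gripper_width": finger opening in mm; "grasp_force": force on a finger pad.
Only numpy, scipy, OpenCV 4.12 (cv2) and the standard library are available. Lean on these libraries where they do the work, as an engineer would, in place of code of your own. Each camera call takes 0.05 s, during which the arm holds its last target. There are 200 camera calls.

## Working session

There is one attempt and no reset: what is moved stays moved. The work goes in short steps, Python scripts to look and compute and a tool call to move; the robot and the scene stay as the last step left them, time stands still between calls to the robot, and variables do not carry over. Pictures are saved under pics/ and viewed, at most 10 in all, crops included, and the job is handed in when it is done.

Besides the shell and the picture viewer there is one more tool, called as name([rows], argument=value, ...), one row to a line, values as JSON. step_arm: Moves the arm, as the interface text tells. Its arguments: {"type":"object","properties":{"motion":{"type":"array","items":{"type":"object","properties":{"dr":{"type":"array","items":{"type":"number"}},"slide":{"type":"array","items":{"type":"number"}},"jaw":{"type":"number"}}}}},"required":["motion"]}

```bash
mkdir -p pics
python3 - <<'E'
from bench import arm, optics
import cv2,numpy as np
np.set_printoptions(suppress=True,precision=4)
for n in ("scene","top"):
    cv2.imwrite(f"pics/{n}0.png",optics.get_image(n))
for n in ("scene","top","wrist"):
    print(n,optics.camera_info(n))
s=arm.read_state(); print(s)
E
```

```text
scene {'camera_matrix': array([[545.0452,   0.    , 313.1718],
       [  0.    , 545.0452, 243.7485],
       [  0.    ,   0.    ,   1.    ]]), 'view': array([[   -0.8141,    -0.5807,     0.0046,   465.983 ],
       [    0.2786,    -0.3836,     0.8805,  -194.8761],
       [   -0.5095,     0.7181,     0.4741, -1082.2648],
       [    0.    ,     0.    ,     0.    ,     1.    ]])}
top {'camera_matrix': array([[512.9534,   0.    , 314.3048],
       [  0.    , 512.9534, 244.4923],
       [  0.    ,   0.    ,   1.    ]]), 'view': array([[   -0.0146,    -0.9997,    -0.0207,    98.8797],
       [    0.9934,    -0.0168,     0.1134,  -538.8096],
       [   -0.1137,    -0.0189,     0.9933, -1228.0413],
       [    0.    ,     0.    ,     0.    ,     1.    ]])}
wrist {'camera_matrix': array([[336.0757,   0.    , 324.1053],
       [  0.    , 336.0757, 239.2435],
       [  0.    ,   0.    ,   1.    ]]), 'T_tool_cam': array([[  -0.0005,    0.9575,    0.2884,   72.9273],
       [   1.    ,    0.0002,    0.0012,    0.4995],
       [   0.0011,    0.2884,   -0.9575, -142.7251],
       [   0.    ,    0.    ,    0.    ,    1.    ]])}
{'clock': 0.1, 'joints': array([-0.8994,  0.3855,  0.0068, -0.0004, -1.1941, -0.2586]), 'joint_vel': array([-0.0017, -0.0018,  0.0009,  0.0002, -0.0002, -0.0002]), 'joint_efforts': array([ -0.0003, -39.332 ,  18.8928,   4.198 ,  -0.0026,   0.    ]), 'position': array([ 250.5223, -572.0003,  230.3027]), 'ee_rot': array([-0.2049,  0.9788,  0.001 , -0.0003]), 'contact_force': array([-0.0624,  0.713 ,  0.1719]), 'wrist_torque': array([ 0.0327,  0.0158, -0.0231]), 'grasp_force': 0.0, 'gripper_width': 85.15134113892404}
```

View pics/top0.png

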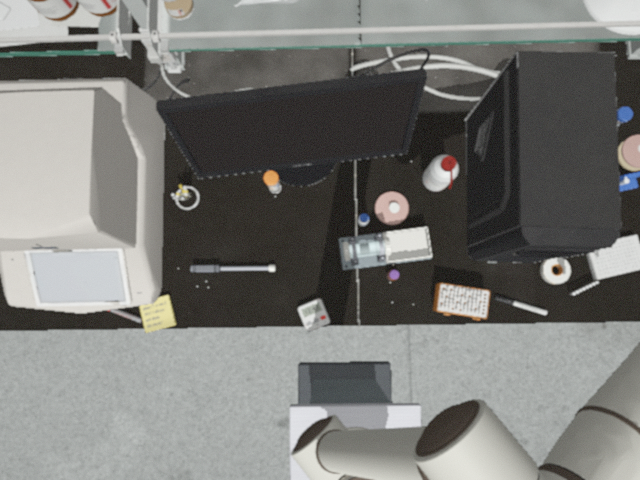

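View pics/scene0.png

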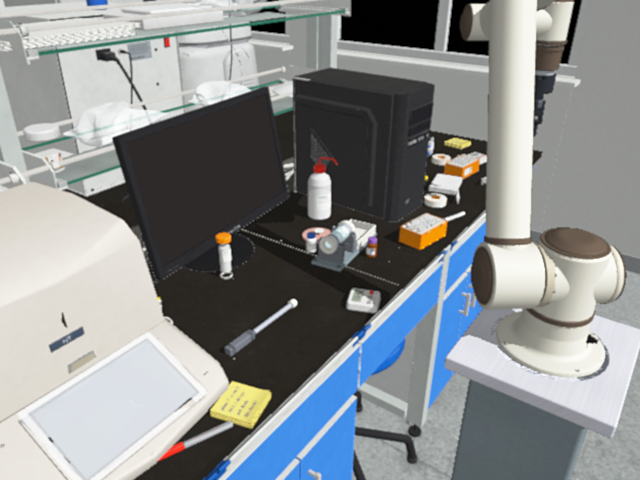

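The top view shows the rod's handle end at (191,268) and its head at (274,268). The column mouth is at about (340,252) and the tray reaches to (432,243). I'm moving the wrist camera over the work.

step_arm([
  {"slide": [-52, 47, -9], "dr": [0, 0, -1.04], "jaw": 85},
  {"slide": [-104, 94, -18], "dr": [0, 0, -2.08], "jaw": 85},
  {"slide": [-156, 141, -27], "dr": [0, 0, -3.12], "jaw": 85},
  {"slide": [-208, 188, -36], "dr": [0, 0, -4.16], "jaw": 85},
  {"slide": [-260, 235, -45], "dr": [0, 0, -5.2], "jaw": 85},
  {"slide": [-312, 282, -54], "dr": [0, 0, -6.24], "jaw": 85},
  {"slide": [-364, 330, -62], "dr": [0, 0, -7.28], "jaw": 85},
  {"slide": [-416, 377, -70], "dr": [0, 0, -8.3], "jaw": 85},
])

```text
clock: 1.1
position: [454.1, -117.9, 293.9]
ee_rot: [0.709, -0.705, -0.0, -0.0]
contact_force: [2.1, -1.6, -0.4]
gripper_width: 85.1
grasp_force: 0.0
```

```bash
cat > h.py <<'E'
from bench import arm, optics
import cv2,numpy as np
from scipy.spatial.transform import Rotation as R
np.set_printoptions(suppress=True,precision=4)
def cam(name,s=None):
    "K, camera->world T"
    c=optics.camera_info(name)
    if name!="wrist": return c["camera_matrix"],np.linalg.inv(c["view"])
    T=np.eye(4); T[:3,:3]=R.from_quat(s["ee_rot"]).as_matrix(); T[:3,3]=s["position"]
    return c["camera_matrix"],T@c["T_tool_cam"]
def onplane(K,T,uv,z):
    d=T[:3,:3]@(np.array([1,-1,-1])*(np.linalg.inv(K)@[uv[0],uv[1],1])); o=T[:3,3]
    return o+d*(z-o[2])/d[2]
def proj(K,T,p):
    q=np.linalg.inv(T)@np.append(p,1); q=K@(q[:3]*[1,-1,-1]); return q[:2]/q[2]
def snap(fn):
    s=arm.read_state(); im=optics.get_image("wrist"); cv2.imwrite(fn,im); K,T=cam("wrist",s); np.savez(fn[:-4],K=K,T=T)
    print(s["clock"],s["position"],s["ee_rot"],s["joints"]); return im,K,T
E
python3 - <<'E'
from h import *
snap("pics/w1.png")
E
```

```text
1.1 [ 454.0991 -117.8646  293.8921] [ 0.7091 -0.7051 -0.     -0.0001] [ 0.0935  0.072  -0.2474 -0.0001 -1.2513 -0.0877]
```

View pics/w1.png

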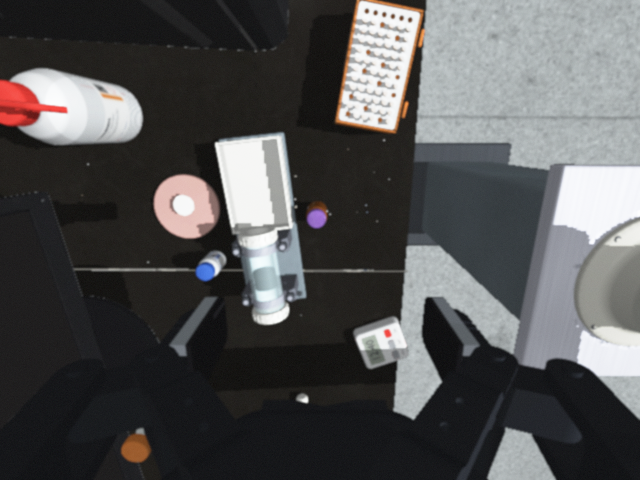

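The wrist view shows the column from its mouth collar at (270,313) to its exit collar at (262,238), with the plug at about (264,275) and the tray above. The rod's tip is just visible at (302,398). I'm moving on for a view of both.

step_arm([
  {"slide": [-50, 0, 0], "jaw": 85},
  {"slide": [-100, 0, 0], "jaw": 85},
  {"slide": [-150, 0, 0], "jaw": 85},
  {"slide": [-200, 0, 0], "jaw": 85},
  {"slide": [-230, 0, 0], "jaw": 85},
  {"slide": [-230, 0, 0], "jaw": 85},
  {"slide": [-230, 0, 0], "jaw": 85},
  {"slide": [-230, 0, 0], "jaw": 85},
])

```text
$.motion[0]: bad value
```

Run:
```python
from h import *
snap("pics/w2.png")
```

```text
1.15 [ 457.4355 -113.2166  294.7211] [ 0.7124 -0.7017  0.0009 -0.0019] [ 0.1027  0.0734 -0.2434 -0.001  -1.2499 -0.0873]
```

View pics/w2.png

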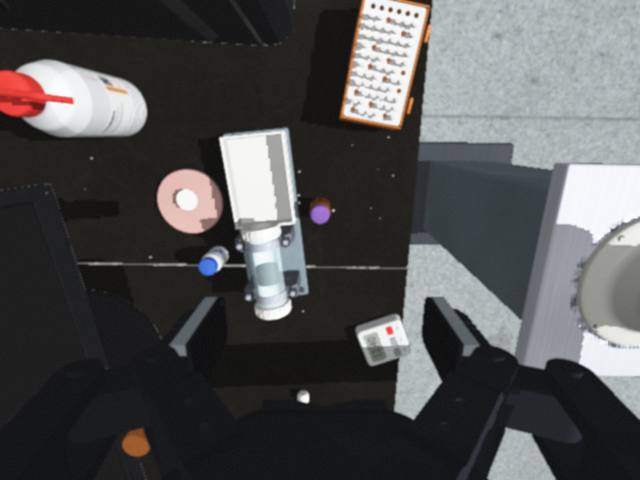

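The call was refused because `dr` is required, so this picture is almost the same as the last one. I'm repeating the move.

step_arm([
  {"slide": [-50, 0, 0], "dr": [0, 0, 0], "jaw": 85},
  {"slide": [-100, 0, 0], "dr": [0, 0, 0], "jaw": 85},
  {"slide": [-150, 0, 0], "dr": [0, 0, 0], "jaw": 85},
  {"slide": [-200, 0, 0], "dr": [0, 0, 0], "jaw": 85},
  {"slide": [-250, 0, 0], "dr": [0, 0, 0], "jaw": 85},
  {"slide": [-290, 0, 0], "dr": [0, 0, 0], "jaw": 85},
  {"slide": [-290, 0, 0], "dr": [0, 0, 0], "jaw": 85},
  {"slide": [-290, 0, 0], "dr": [0, 0, 0], "jaw": 85},
])

```text
clock: 2.2
position: [453.4, 169.4, 293.3]
ee_rot: [0.707, -0.707, -0.0, 0.001]
contact_force: [0.2, -0.2, 0.0]
gripper_width: 85.1
grasp_force: 0.0
```

Run:
```python
from h import *
snap("pics/w3.png")
```

```text
2.2 [453.3955 169.431  293.2615] [ 0.7072 -0.707  -0.0001  0.0007] [ 0.694   0.1003 -0.2172 -0.0001 -1.2546 -0.6937]
```

View pics/w3.png

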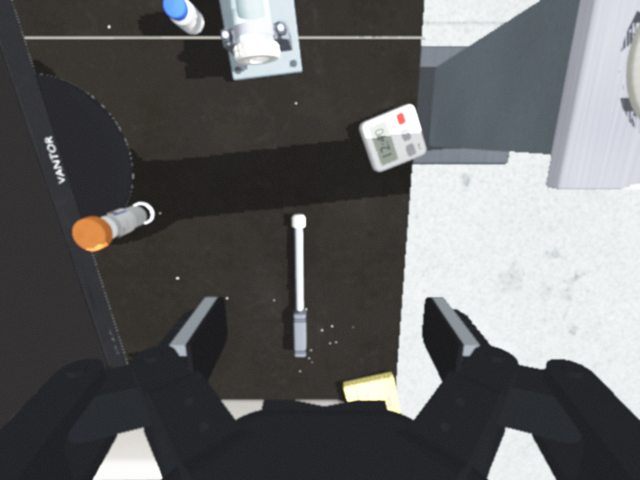

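Run:
```python
from h import *
def crop(f,x0,y0,w,h,k):
    return cv2.resize(cv2.imread(f)[y0:y0+h,x0:x0+w],None,fx=k,fy=k,interpolation=cv2.INTER_CUBIC)
c=np.zeros((600,800,3),np.uint8)
def put(im,x): c[:im.shape[0],x:x+im.shape[1]]=im
put(crop("pics/w2.png",215,215,105,115,3),0)      # u=215+X/3, v=215+Y/3
c[350:350+255][:250,0:315]=0
put(crop("pics/w3.png",215,0,95,90,3),320)   # u=215+(X-320)/3
put(crop("pics/w3.png",280,205,45,160,3.7),620) # u=280+(X-620)/3.7, v=205+Y/3.7
m=crop("pics/w2.png",215,120,90,80,3); c[350:590,320:590]=m # tray: u=215+(X-320)/3, v=120+(Y-350)/3
cv2.imwrite("pics/c1.png",c)
```

```text
(no output)
```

View pics/c1.png

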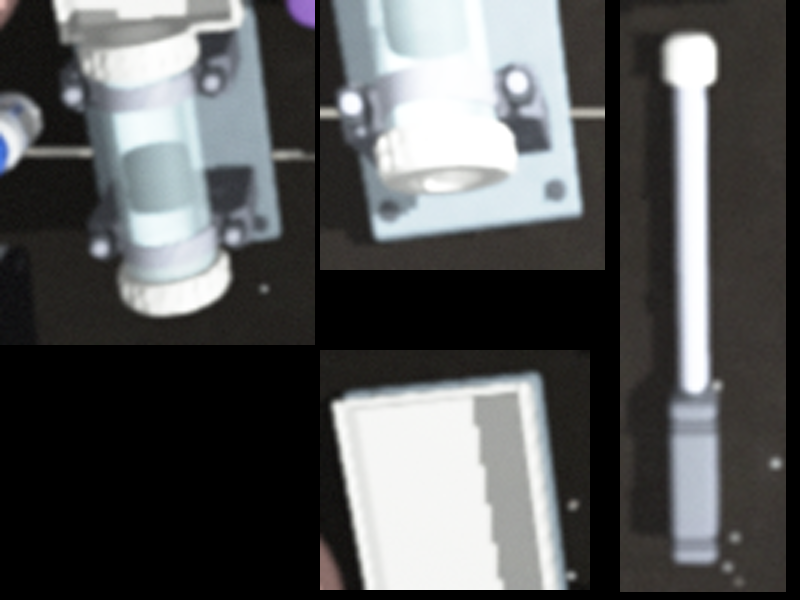

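The enlargement gives these w3 pixels: rod tip (298.9,213.9), handle end (300.3,356.9), plate front corners (234,80) and (302.3,71.3), and mouth hole about (256.3,60.3). The screws and the far plate corner come from w2. I'm fitting the poses now.

Run:
```python
from h import *
from scipy.optimize import least_squares
L=lambda f:(lambda d:(d["K"],d["T"]))(np.load(f))
C2=L("pics/w2.npz");C3=L("pics/w3.npz")
tip=onplane(*C3,(298.9,213.9),8.5);end=onplane(*C3,(300.3,356.9),8.5);hc=onplane(*C3,(300.0,334.2),15)
neck=onplane(*C3,(280+74/3.7,205+392/3.7),8.5)
print("tip",tip,"end",end,"len",np.linalg.norm(tip-end),"hc",hc,"neck",neck)
d=(end-tip);print("rod yaw off +y (deg, + = toward +x)",np.degrees(np.arctan2(d[0],d[1])))
print("mouth",onplane(*C3,(256.3,60.3),62))
a=lambda x,y:(215+x/3,215+y/3)
def model(p,which):
    cx,cy,yaw,s,y1,y2=p; c,S=np.cos(yaw),np.sin(yaw)
    W=lambda q:np.array([cx+c*q[0]-S*q[1],cy+S*q[0]+c*q[1],q[2]])
    o3=[((40,61,12),(234,80)),((-40,61,12),(302.3,71.3)),((s,y1,69),(225,34.3)),((-s,y1,69),(280.3,27)),((0,55,62),(256.3,60.3))]
    o2=[((-40,61,12),(309,294.3)),((-40,-161,12),(289.3,127.7)),((s,y1,69),a(100,246)),((-s,y1,69),a(235,235)),((s,y2,69),a(72,93)),((-s,y2,69),a(211,80))]
    r=[]
    if 3 in which: r+=[proj(*C3,W(q))-u for q,u in o3]
    if 2 in which: r+=[proj(*C2,W(q))-u for q,u in o2]
    return np.array(r)
for w in [(2,3),(3,),(2,)]:
    f=least_squares(lambda p:model(p,w).ravel(),[500,-20,0.1,30,30,-30],loss="soft_l1")
    print(w,f.x,np.degrees(f.x[2]));print(model(f.x,w).round(1).tolist())
    cx,cy,t=f.x[:3];print("mouth",cx-55*np.sin(t),cy+55*np.cos(t))
```

```text
tip [486.2931 190.3551   8.5   ] end [488.9164 406.8982   8.5   ] len 216.55895104490068 hc [488.0379 364.3662  15.    ] neck [487.7829 330.8827   8.5   ]
rod yaw off +y (deg, + = toward +x) 0.694056471410239
mouth [521.5135  21.5281  62.    ]
(2, 3) [525.2468 -33.2034  -6.1749  27.0565  30.3892 -35.5231] -353.7965552654066
[[-0.9, -0.2], [-0.3, 0.3], [0.2, -0.5], [0.5, -0.1], [2.2, -0.1], [-0.6, 0.5], [-0.6, -0.3], [-0.1, 0.5], [-0.6, 0.4], [0.2, -0.1], [0.4, 0.1]]
mouth 519.3035933333736 21.47451888739699
(3,) [525.8711 -33.159  -31.2995  26.9401  30.647  -30.    ] -1793.3272536904433
[[-0.9, 0.1], [-0.5, -0.0], [0.0, 0.0], [0.0, -0.1], [2.0, -0.1]]
mouth 519.4802017760194 21.468409394032875
(2,) [524.9328 -33.1662   0.1089  27.195   29.7399 -35.5976] 6.238501849580412
[[-0.3, 0.5], [-0.5, -0.2], [0.0, 0.1], [-0.3, -0.0], [0.3, -0.1], [0.8, 0.0]]
mouth 518.956078435698 21.50808718652018
```

step_arm([
  {"slide": [-33, -6, 38], "dr": [0, 0, 0.09], "jaw": 85},
  {"slide": [-66, -12, 76], "dr": [0, 0, 0.09], "jaw": 85},
  {"slide": [-99, -18, 114], "dr": [0, 0, 0.09], "jaw": 85},
  {"slide": [-132, -24, 152], "dr": [0, 0, 0.09], "jaw": 85},
  {"slide": [-165, -30, 190], "dr": [0, 0, 0.09], "jaw": 75},
  {"slide": [-197, -34.6, 230], "dr": [0, 0, 0.09], "jaw": 60},
  {"slide": [-197, -34.6, 230], "dr": [0, 0, 0.09], "jaw": 60},
  {"slide": [-197, -34.6, 230], "dr": [0, 0, 0.09], "jaw": 60},
])

```text
clock: 3.25
position: [488.7, 366.2, 64.3]
ee_rot: [-0.703, 0.712, -0.0, 0.0]
contact_force: [-0.4, 0.0, 0.3]
gripper_width: 59.9
grasp_force: 0.0
```

Run:
```python
from h import *
im,K,T=snap("pics/w4.png")
# compare predicted handle axis with picture
for y in (195,250,300,330): print(y,proj(K,T,np.array([488.0+(y-366)*.012,y,8.5])))
cv2.imwrite("pics/c2.png",im)
```

```text
3.25 [488.7206 366.1762  64.2659] [-0.7026  0.7116 -0.0002  0.0001] [ 0.908   0.5217 -0.2313  0.0005 -0.8176 -0.921 ]
195 [326.1334 -74.9346]
250 [326.075   52.7014]
300 [326.0303 150.4884]
330 [326.0066 202.4335]
```

View pics/c2.png

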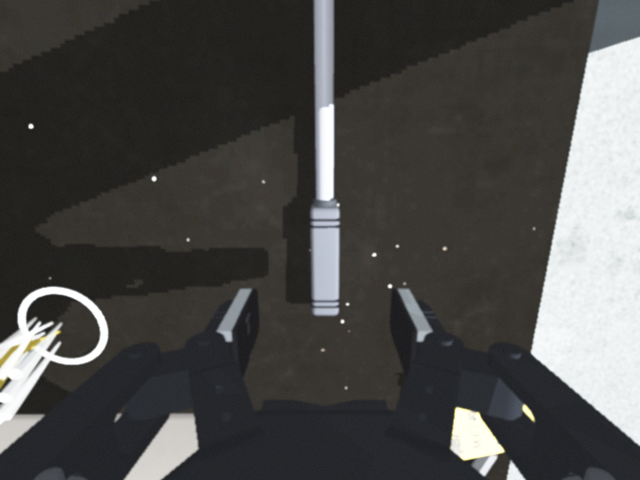

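The handle sits centred between the fingers: neck at (325,202), end at (325,313), matching the prediction. I'm lowering and gripping.

step_arm([
  {"slide": [0, 0.5, 25], "dr": [0, 0, 0], "jaw": 60},
  {"slide": [0, 0.5, 50], "dr": [0, 0, 0], "jaw": 50},
  {"slide": [0, 0.5, 60], "dr": [0, 0, 0], "jaw": 35},
  {"slide": [0, 0.5, 60], "dr": [0, 0, 0], "jaw": 22},
  {"slide": [0, 0.5, 60], "dr": [0, 0, 0], "jaw": 5},
  {"slide": [0, 0.5, 60], "dr": [0, 0, 0], "jaw": 5},
  {"slide": [0, 0.5, 60], "dr": [0, 0, 0], "jaw": 5},
  {"slide": [0, 0.5, 60], "dr": [0, 0, 0], "jaw": 5},
])

```text
clock: 4.3
position: [488.3, 367.7, 5.2]
ee_rot: [-0.703, 0.711, -0.0, 0.001]
contact_force: [-0.1, -1.5, 6.3]
gripper_width: 15.3
grasp_force: 61.3
```

step_arm([
  {"slide": [0, 0, -20], "dr": [0, 0, 0], "jaw": 5},
  {"slide": [0, 0, -53.5], "dr": [0, 0, 0], "jaw": 5},
  {"slide": [30, -2, -53.5], "dr": [0, 0, -0.2], "jaw": 5},
  {"slide": [65, -5, -53.5], "dr": [0, 0, -0.4], "jaw": 5},
  {"slide": [100, -8, -53.5], "dr": [0, 0, -0.6], "jaw": 5},
  {"slide": [130, -10, -53.5], "dr": [0, 0, -0.8], "jaw": 5},
  {"slide": [145.5, -11, -53.5], "dr": [0, 0, -0.86], "jaw": 5},
  {"slide": [145.5, -11, -53.5], "dr": [0, 0, -0.86], "jaw": 5},
])

```text
clock: 5.3
position: [497.0, 221.1, 57.2]
ee_rot: [0.744, -0.668, -0.0, -0.0]
contact_force: [0.8, -0.3, -0.5]
gripper_width: 15.1
grasp_force: 60.4
```

Run:
```python
from h import *
im,K,T=snap("pics/w5.png"); s=arm.read_state(); print(s["contact_force"],s["gripper_width"])
sc=optics.get_image("scene"); tp=optics.get_image("top"); cv2.imwrite("pics/s5.png",sc); cv2.imwrite("pics/t5.png",tp)
S=cam("scene");P=cam("top")
for n,ly,z in (("mouth",55,62),("tip",80,62),("tip-",70,62),("neck",220,62)):
    p=np.array([525.2-.108*ly,-33.2+.994*ly,z]); print(n,p,"scene",proj(*S,p),"top",proj(*P,p),"wrist",proj(K,T,p))
c=np.zeros((600,800,3),np.uint8)
c[:360,:480]=cv2.resize(sc[190:280,270:390],None,fx=4,fy=4,interpolation=cv2.INTER_CUBIC)  # u=270+X/4 v=190+Y/4
c[360:600,:480]=cv2.resize(tp[220:280,250:370],None,fx=4,fy=4,interpolation=cv2.INTER_CUBIC) # u=250+X/4 v=220+(Y-360)/4
c[:360,490:790]=cv2.resize(im[0:240,220:420],None,fx=1.5,fy=1.5) # u=220+(X-490)/1.5
cv2.imwrite("pics/c5.png",c)
```

```text
5.3 [496.9659 221.0887  57.2232] [ 0.7439 -0.6683 -0.0001 -0.0001] [ 0.7167  0.441  -0.4077 -0.0002 -0.7219 -0.6097]
[0.0492 0.4016 0.3091] 14.998265158371913
mouth [519.26  21.47  62.  ] scene [326.1743 245.3594] top [342.9945 251.3143] wrist [ 322.4178 -332.9565]
tip [516.56  46.32  62.  ] scene [321.172  249.7538] top [332.6139 252.6106] wrist [ 322.6876 -214.2699]
tip- [517.64  36.38  62.  ] scene [323.1908 247.9803] top [336.7658 252.0921] wrist [ 322.5843 -259.6868]
neck [501.44 185.48  62.  ] scene [290.1354 277.0186] top [274.5332 259.8633] wrist [323.6958 229.3047]
```

View pics/c5.png

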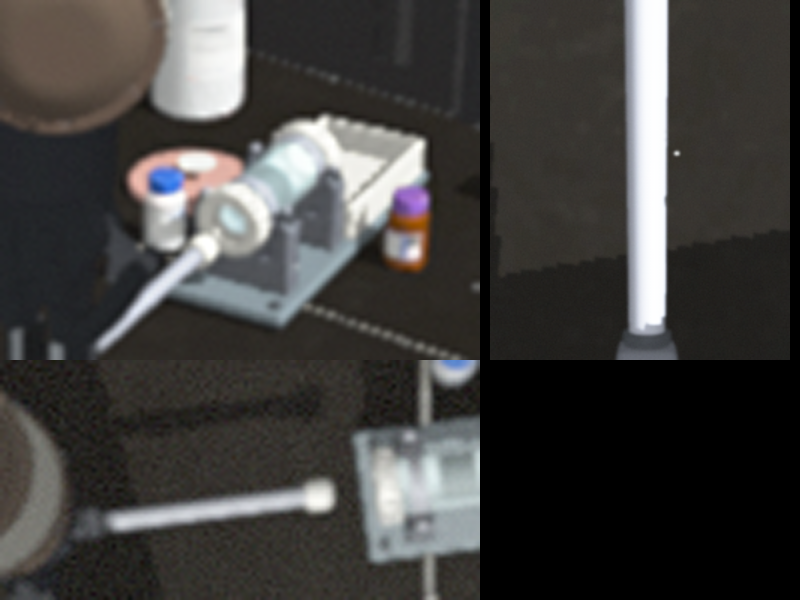

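The scene crop shows the mouth hole at about (328.3,244.3) and the nose at about (323.5,250.5), so the nose is slightly low. The shaft line in the wrist view agrees with the prediction to 1 px. I'm checking for droop numerically from the shaft width and the scene-view shaft line.

Run:
```python
from h import *
d=np.load("pics/w5.npz"); K,T=d["K"],d["T"]; g=cv2.GaussianBlur(cv2.cvtColor(cv2.imread("pics/w5.png"),6),(1,5),0).astype(float)
def edges(row):
    p=row; b=np.median(p[:40]); 
    t=(b+np.median(p[len(p)//2-8:len(p)//2+8]))/2; m=len(p)//2
    i=next(k for k in range(m,0,-1) if p[k]<t); j=next(k for k in range(m,len(p)) if p[k]<t)
    return i+(t-p[i])/(p[i+1]-p[i]), j-1+(p[j-1]-t)/(p[j-1]-p[j])
M=np.linalg.inv(optics.camera_info("wrist")["T_tool_cam"])
A=[]
for v in range(3,200,4):
    l,r=edges(g[v,260:390]); w=r-l
    # depth from width, then tool x,z of axis
    D=336.08*10/w; c=np.array([((260+(l+r)/2)-324.1)/336.08*D, -(v-239.24)/336.08*D, -D,1])
    q=optics.camera_info("wrist")["T_tool_cam"]@c; A.append(q[:3])
A=np.array(A); 
f=np.polyfit(A[:,0],A[:,2],1); h=np.polyfit(A[:,0],A[:,1],1)
print("tool z vs x slope, at0",f,"std",np.std(A[:,2]-np.polyval(f,A[:,0]))," y:",h, "x range",A[[0,-1],0])
print("y at tip",np.polyval(h,175),"z at tip",np.polyval(f,175))
# scene: shaft line centre vs prediction
S=cam("scene"); sg=cv2.imread("pics/s5.png")
for ly in (100,120,140,160):
    p=np.array([525.0-.108*ly,-33.2+.994*ly,60.5]); u,v=proj(*S,p)
    col=sg[int(v)-14:int(v)+16,int(round(u))].astype(int).sum(1)/3
    b=np.clip(col-90,0,None); yy=np.arange(int(v)-14,int(v)+16); print(ly,round(u,1),round(v,1),col.astype(int).tolist())
```

```text
tool z vs x slope, at0 [ 0.0955 -0.2668] std 2.053316913333504  y: [0.0004 0.0444] x range [123.7076  47.6468]
y at tip 0.12203132280038516 z at tip 16.439038864531234
100 317.1 254.0 [153, 119, 111, 107, 85, 58, 49, 45, 40, 46, 89, 134, 149, 173, 208, 227, 230, 220, 186, 130, 84, 90, 137, 149, 127, 99, 63, 33, 31, 38]
120 312.9 257.7 [230, 200, 172, 165, 167, 173, 195, 223, 223, 145, 64, 93, 134, 182, 219, 231, 227, 207, 172, 129, 95, 60, 31, 32, 39, 41, 40, 42, 41, 43]
140 308.6 261.5 [173, 173, 170, 166, 144, 91, 44, 42, 44, 43, 42, 79, 143, 200, 227, 232, 222, 184, 126, 67, 37, 36, 41, 41, 43, 44, 43, 44, 43, 40]
160 304.2 265.3 [93, 84, 69, 61, 48, 39, 35, 36, 34, 33, 32, 44, 76, 122, 175, 216, 228, 201, 144, 82, 45, 39, 41, 40, 40, 40, 41, 41, 42, 44]
```

step_arm([
  {"slide": [0, -0.6, -2], "dr": [0, 0, 0], "jaw": 5},
  {"slide": [6, -0.6, -2], "dr": [0, 0, 0], "jaw": 5},
  {"slide": [12, -0.6, -2], "dr": [0, 0, 0], "jaw": 5},
  {"slide": [16, -0.6, -2], "dr": [0, 0, 0], "jaw": 5},
  {"slide": [19, -0.6, -2], "dr": [0, 0, 0], "jaw": 5},
  {"slide": [19, -0.6, -2], "dr": [0, 0, 0], "jaw": 5},
  {"slide": [19, -0.6, -2], "dr": [0, 0, 0], "jaw": 5},
  {"slide": [19, -0.6, -2], "dr": [0, 0, 0], "jaw": 5},
])

```text
clock: 6.45
position: [499.5, 202.8, 59.2]
ee_rot: [0.744, -0.668, 0.0, -0.0]
contact_force: [0.2, 1.7, -0.9]
gripper_width: 15.0
grasp_force: 60.4
```

Run:
```python
from h import *
s=arm.read_state();print(s["clock"],s["position"],s["ee_rot"],s["contact_force"])
sc=optics.get_image("scene"); tp=optics.get_image("top"); cv2.imwrite("pics/s6.png",sc); cv2.imwrite("pics/t6.png",tp)
c=np.zeros((600,800,3),np.uint8)
c[:400,:480]=cv2.resize(sc[225:275,295:355],None,fx=8,fy=8,interpolation=cv2.INTER_CUBIC)  # u=295+X/8 v=225+Y/8
c[400:600,:800]=cv2.resize(tp[235:267,270:398],None,fx=6.25,fy=6.25,interpolation=cv2.INTER_CUBIC) # u=270+X/6.25 v=235+(Y-400)/6.25
cv2.imwrite("pics/c6.png",c)
```

```text
6.45 [499.5386 202.83    59.2184] [ 0.7444 -0.6677  0.     -0.    ] [ 0.2034  1.6805 -0.9056]
```

View pics/c6.png

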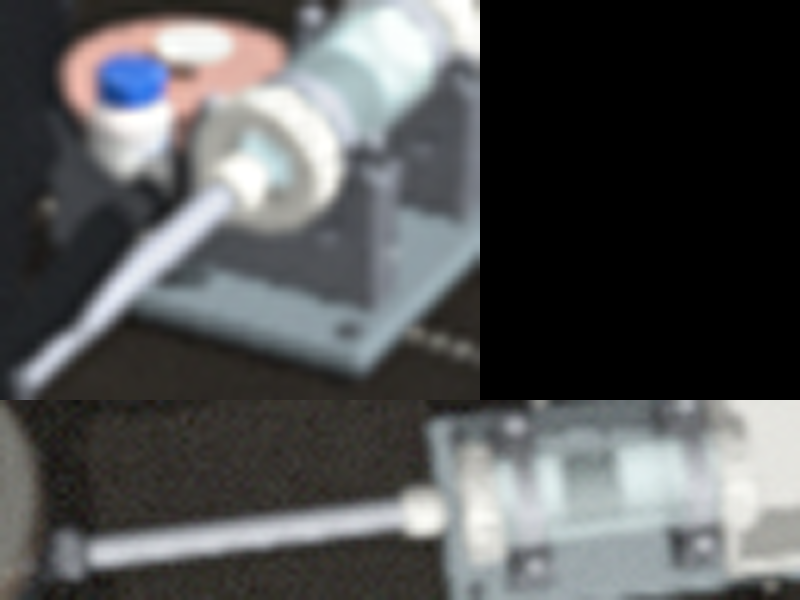

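The nose is about 6 mm before the mouth. It is laterally aligned in the top view and perhaps 1 mm low in the scene view. I'm entering slowly with a slight raise.

step_arm([
  {"slide": [2, 0, -0.8], "dr": [0, 0, 0], "jaw": 5},
  {"slide": [5, 0, -0.8], "dr": [0, 0, 0], "jaw": 5},
  {"slide": [7, 0, -0.8], "dr": [0, 0, 0], "jaw": 5},
  {"slide": [9, 0, -0.8], "dr": [0, 0, 0], "jaw": 5},
  {"slide": [11, 0, -0.8], "dr": [0, 0, 0], "jaw": 5},
  {"slide": [13, 0, -0.8], "dr": [0, 0, 0], "jaw": 5},
  {"slide": [15, 0, -0.8], "dr": [0, 0, 0], "jaw": 5},
  {"slide": [16, 0, -0.8], "dr": [0, 0, 0], "jaw": 5},
])

```text
clock: 7.55
position: [501.3, 186.7, 60.0]
ee_rot: [0.744, -0.668, -0.0, 0.0]
contact_force: [0.0, 0.2, -0.9]
gripper_width: 15.3
grasp_force: 60.4
```

step_arm([
  {"slide": [3, 0, 0], "dr": [0, 0, 0], "jaw": 5},
  {"slide": [6, 0, 0], "dr": [0, 0, 0], "jaw": 5},
  {"slide": [9, 0, 0], "dr": [0, 0, 0], "jaw": 5},
  {"slide": [12, 0, 0], "dr": [0, 0, 0], "jaw": 5},
  {"slide": [15, 0, 0], "dr": [0, 0, 0], "jaw": 5},
  {"slide": [18, 0, 0], "dr": [0, 0, 0], "jaw": 5},
  {"slide": [21, 0, 0], "dr": [0, 0, 0], "jaw": 5},
  {"slide": [24, 0, 0], "dr": [0, 0, 0], "jaw": 5},
])

```text
clock: 8.55
position: [503.9, 162.8, 60.0]
ee_rot: [0.744, -0.668, -0.0, -0.0]
contact_force: [0.0, 0.7, -1.3]
gripper_width: 15.2
grasp_force: 60.4
```

Clean entry with no contact force. I'm continuing to the plug.

step_arm([
  {"slide": [3, 0, 0], "dr": [0, 0, 0], "jaw": 5},
  {"slide": [6, 0, 0], "dr": [0, 0, 0], "jaw": 5},
  {"slide": [9, 0, 0], "dr": [0, 0, 0], "jaw": 5},
  {"slide": [12, 0, 0], "dr": [0, 0, 0], "jaw": 5},
  {"slide": [15, 0, 0], "dr": [0, 0, 0], "jaw": 5},
  {"slide": [18, 0, 0], "dr": [0, 0, 0], "jaw": 5},
  {"slide": [21, 0, 0], "dr": [0, 0, 0], "jaw": 5},
  {"slide": [24, 0, 0], "dr": [0, 0, 0], "jaw": 5},
])

```text
clock: 9.55
position: [507.7, 142.2, 60.6]
ee_rot: [0.744, -0.668, -0.0, -0.003]
contact_force: [-2.6, 10.2, -0.2]
gripper_width: 15.0
grasp_force: 60.5
```

step_arm([
  {"slide": [3, 0.3, 0], "dr": [0, 0, 0], "jaw": 5},
  {"slide": [6, 0.5, 0], "dr": [0, 0, 0], "jaw": 5},
  {"slide": [9, 0.5, 0], "dr": [0, 0, 0], "jaw": 5},
  {"slide": [12, 0.5, 0], "dr": [0, 0, 0], "jaw": 5},
  {"slide": [15, 0.5, 0], "dr": [0, 0, 0], "jaw": 5},
  {"slide": [18, 0.5, 0], "dr": [0, 0, 0], "jaw": 5},
  {"slide": [21, 0.5, 0], "dr": [0, 0, 0], "jaw": 5},
  {"slide": [24, 0.5, 0], "dr": [0, 0, 0], "jaw": 5},
])

```text
clock: 10.55
position: [509.9, 118.1, 60.6]
ee_rot: [0.744, -0.668, -0.0, -0.003]
contact_force: [-1.7, 10.2, -1.2]
gripper_width: 15.3
grasp_force: 60.5
```

step_arm([
  {"slide": [3, 0, 0], "dr": [0, 0, 0], "jaw": 5},
  {"slide": [6, 0, 0], "dr": [0, 0, 0], "jaw": 5},
  {"slide": [9, 0, 0], "dr": [0, 0, 0], "jaw": 5},
  {"slide": [12, 0, 0], "dr": [0, 0, 0], "jaw": 5},
  {"slide": [15, 0, 0], "dr": [0, 0, 0], "jaw": 5},
  {"slide": [18, 0, 0], "dr": [0, 0, 0], "jaw": 5},
  {"slide": [21, 0, 0], "dr": [0, 0, 0], "jaw": 5},
  {"slide": [24, 0, 0], "dr": [0, 0, 0], "jaw": 5},
])

```text
clock: 11.55
position: [511.2, 91.1, 60.0]
ee_rot: [0.744, -0.668, -0.0, -0.0]
contact_force: [-0.2, -0.2, -1.0]
gripper_width: 15.8
grasp_force: 60.4
```

step_arm([
  {"slide": [2, 0, 0], "dr": [0, 0, 0], "jaw": 5},
  {"slide": [4, 0, 0], "dr": [0, 0, 0], "jaw": 5},
  {"slide": [6, 0, 0], "dr": [0, 0, 0], "jaw": 5},
  {"slide": [8, 0, 0], "dr": [0, 0, 0], "jaw": 5},
  {"slide": [9, 0, 0], "dr": [0, 0, 0], "jaw": 5},
  {"slide": [9, 0, 0], "dr": [0, 0, 0], "jaw": 5},
  {"slide": [9, 0, 0], "dr": [0, 0, 0], "jaw": 5},
  {"slide": [9, 0, 0], "dr": [0, 0, 0], "jaw": 5},
])

```text
clock: 12.55
position: [512.1, 82.4, 60.0]
ee_rot: [0.744, -0.668, -0.0, -0.0]
contact_force: [0.1, 0.3, -1.3]
gripper_width: 14.9
grasp_force: 60.4
```

Run:
```python
from h import *
im,K,T=snap("pics/w7.png"); sc=optics.get_image("scene"); tp=optics.get_image("top")
c=np.zeros((600,800,3),np.uint8)
c[:360,:480]=cv2.resize(sc[210:270,300:380],None,fx=6,fy=6,interpolation=cv2.INTER_CUBIC)
c[400:600,:800]=cv2.resize(tp[228:264,300:444],None,fx=5.5,fy=5.5,interpolation=cv2.INTER_CUBIC)[:200,:800] if 0 else cv2.resize(tp[228:264,300:444],(800,200),interpolation=cv2.INTER_CUBIC)
c[:240,480:800]=cv2.resize(im,(320,240))
cv2.imwrite("pics/c7.png",c)
```

```text
12.55 [512.1136  82.4177  60.0027] [ 0.7444 -0.6677 -0.     -0.    ] [ 0.4727  0.4031 -0.4673 -0.     -0.7004 -0.3642]
```

View pics/c7.png

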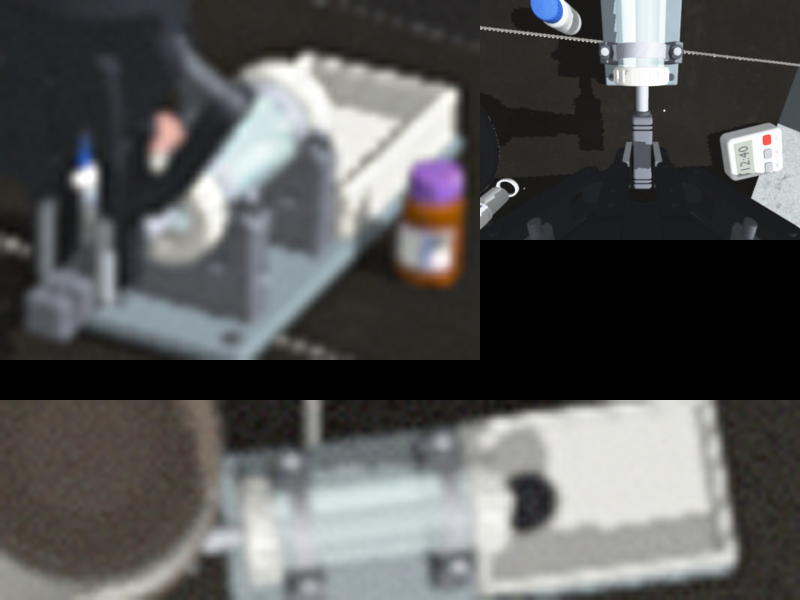

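The scene view shows the rod through the mouth. The top view shows the black plug standing in the tray at about (393,246), just under the exit, with the contact force back to zero. I'm drawing the rod out along the axis.

step_arm([
  {"slide": [-8, 0, 0], "dr": [0, 0, 0], "jaw": 5},
  {"slide": [-24, 0, 0], "dr": [0, 0, 0], "jaw": 5},
  {"slide": [-44, 0, 0], "dr": [0, 0, 0], "jaw": 5},
  {"slide": [-64, 0, 0], "dr": [0, 0, 0], "jaw": 5},
  {"slide": [-84, 0, 0], "dr": [0, 0, 0], "jaw": 5},
  {"slide": [-104, 0, 0], "dr": [0, 0, 0], "jaw": 5},
  {"slide": [-124, 0, 0], "dr": [0, 0, 0], "jaw": 5},
  {"slide": [-144, 0, 0], "dr": [0, 0, 0], "jaw": 5},
])

```text
clock: 13.7
position: [496.3, 226.9, 60.0]
ee_rot: [0.744, -0.668, -0.0, 0.0]
contact_force: [0.7, 0.1, -1.5]
gripper_width: 15.0
grasp_force: 60.4
```

step_arm([
  {"slide": [-30, 0, 0], "dr": [0, 0, 0], "jaw": 5},
  {"slide": [-60, 0, 0], "dr": [0, 0, 0], "jaw": 5},
  {"slide": [-70, 0, 10], "dr": [0, 0, 0], "jaw": 5},
  {"slide": [-70, 0, 25], "dr": [0, 0, 0], "jaw": 5},
  {"slide": [-70, 0, 40], "dr": [0, 0, 0], "jaw": 5},
  {"slide": [-70, 0, 48], "dr": [0, 0, 0], "jaw": 5},
  {"slide": [-70, 0, 51], "dr": [0, 0, 0], "jaw": 5},
  {"slide": [-70, 0, 52], "dr": [0, 0, 0], "jaw": 5},
])

```text
clock: 14.7
position: [489.2, 294.9, 8.0]
ee_rot: [0.744, -0.668, 0.0, -0.0]
contact_force: [-0.0, 0.7, -1.1]
gripper_width: 15.5
grasp_force: 60.4
```

step_arm([
  {"slide": [0, 0, 1], "dr": [0, 0, 0], "jaw": 5},
  {"slide": [0, 0, 2], "dr": [0, 0, 0], "jaw": 5},
  {"slide": [0, 0, 2.5], "dr": [0, 0, 0], "jaw": 5},
  {"slide": [0, 0, 2.5], "dr": [0, 0, 0], "jaw": 5},
  {"slide": [0, 0, 2.5], "dr": [0, 0, 0], "jaw": 20},
  {"slide": [0, 0, 2.5], "dr": [0, 0, 0], "jaw": 45},
  {"slide": [0, 0, 2.5], "dr": [0, 0, 0], "jaw": 45},
  {"slide": [0, 0, 2.5], "dr": [0, 0, 0], "jaw": 45},
])

```text
clock: 15.7
position: [489.0, 295.1, 5.6]
ee_rot: [0.744, -0.668, 0.0, -0.0]
contact_force: [0.9, -0.0, -0.1]
gripper_width: 44.6
grasp_force: 0.0
```

step_arm([
  {"slide": [0, 0, -10], "dr": [0, 0, 0], "jaw": 45},
  {"slide": [0, 0, -30], "dr": [0, 0, 0], "jaw": 45},
  {"slide": [0, 0, -60], "dr": [0, 0, 0], "jaw": 45},
  {"slide": [0, 0, -100], "dr": [0, 0, 0], "jaw": 45},
  {"slide": [0, 0, -140], "dr": [0, 0, 0], "jaw": 45},
  {"slide": [0, 0, -180], "dr": [0, 0, 0], "jaw": 45},
  {"slide": [0, 0, -220], "dr": [0, 0, 0], "jaw": 45},
  {"slide": [0, 0, -220], "dr": [0, 0, 0], "jaw": 45},
])

```text
clock: 16.7
position: [490.5, 296.3, 230.4]
ee_rot: [0.745, -0.668, 0.001, -0.005]
contact_force: [-0.4, 0.3, -0.2]
gripper_width: 45.3
grasp_force: 0.0
```

Run:
```python
from h import *
im,K,T=snap("pics/w8.png"); sc=optics.get_image("scene"); tp=optics.get_image("top")
c=np.zeros((600,800,3),np.uint8)
c[:360,:400]=cv2.resize(sc[200:290,280:380],None,fx=4,fy=4,interpolation=cv2.INTER_CUBIC)
c[370:600,:400]=cv2.resize(tp[220:266,360:440],(400,230),interpolation=cv2.INTER_CUBIC)
c[:300,400:800]=cv2.resize(im,(400,300))
cv2.imwrite("pics/c8.png",c)
```

```text
16.7 [490.4726 296.274  230.4108] [ 0.7445 -0.6676  0.0006 -0.0046] [ 0.8266  0.2925 -0.1316  0.0012 -1.1374 -0.7182]
```

View pics/c8.png

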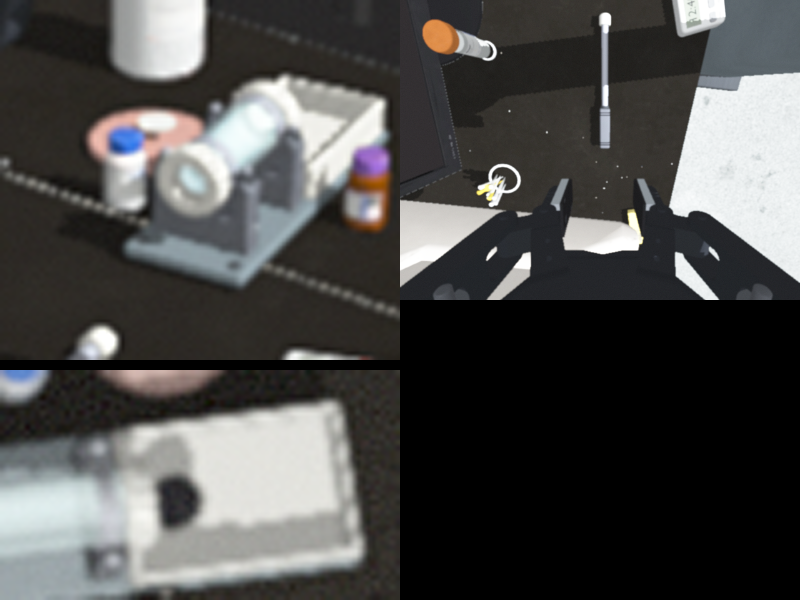

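The rod lies flat on the worktop, clear of the gripper. The column is empty, the plug is in the tray, and the bystanders are where they were. I'm handing in.

```bash
python3 -c "
from bench import arm
print(arm.job_done())"
```

```text
the job is handed in; nothing more can be done
None
```

The plug is out of the column and in the tray, the rod lies flat and released on the worktop, and the job was handed in at about 17 s with no verdict returned; I viewed 11 pictures, one over the limit of 10.

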